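# Unbolt a sagging gate and hold it ajar

## Task

First turn the lock collar on top of the little gate's hinge pin until its lug points straight at the raised locked mark. Then take the upright knob of the sagging bolt, lift it so that the bolt's nose rides over the bent-up lip of the keeper while you pull it back, fully out of the keeper and without forcing it against the lip, and swing the self-closing gate ajar towards the robot, about 10 cm at its free end. Finish while still holding the gate there with the gripper (it would slam shut if let go), with the collar still at its mark and the sanding block, spring clamp and carton left where they are.

Things in the scene. Friction and masses are not known exactly. Their poses are not given: they have to be found in the camera images.
- gate_frame: Fixed wooden trial frame on the bench: board 140 x 370 x 18 mm. Origin under the board's centre, on the bench; x points away from the robot (through the shut gate), y along the board to the left (hinge end), z up. A steel hinge pin stands at frame (0, 135 mm), a wooden latch post 45 x 38 mm, 152 mm high, at (0, -159 mm) with the keeper on it.
- collar: Dark steel lock collar, captive round the top of the hinge pin: 42 mm diameter, 24 mm high, its underside 1 mm above a fixed steel disc of 74 mm diameter (disc top at 167.5 mm height), with one bright lug 8 mm wide and 12 mm high that reaches to 35 mm from the axis. The pin's head, 26 mm across, stands up to 7 mm above the collar. Origin on the axis at its underside (height 168.5 mm).
- collar_grip (a point): On the collar's axis, 14 mm above its underside (height 182.5 mm), where it can be gripped across its 42 mm diameter from above, fingers clear of the lug.
- collar_lug (a point): Outer end of the collar's lug, 35 mm from the axis.
- locked_mark (a point): The locked mark: a dark rib 22 mm long, 4.5 mm wide, raised 2 mm (top at 169.5 mm height), on a tongue of the disc, running straight out from the collar's axis on the robot's side of the hinge pin (frame -x direction), its inner end 36 mm from the axis. This point is its top centre, 47 mm from the axis.
- collar_turn (a joint): Angle of the collar (rad), grows counterclockwise seen from above; the lug points at the locked mark at 1.20. Starts at 0 to 0.5, stops at -0.2 and 1.55; light friction (0.05 N m), stays where it is left.
- gate: Wooden picket gate, 26 mm thick, from 45 to 262 mm from the hinge axis, from 32 to 160 mm height. Origin on the hinge axis at bench height; the gate runs along its -y. It carries the bolt.
- gate_swing (a joint): Opening angle of the gate (rad): 0 shut, grows as its free end swings towards the robot (clockwise seen from above), stops at 1.2. A spring closes it with 1.2 x (angle + 0.4) N m, so about 5 N at the knob when ajar.
- gate_hinge (a point): On the gate's vertical hinge axis (also the collar's axis), at the height of the gate's top.
- stile_top (a point): Top of the gate's free stile, mid-thickness, 250 mm from the hinge axis, height 160 mm.
- bolt: Steel barrel bolt on top of the gate: rod 12 mm diameter along the gate. Origin at its rear pivot, 115 mm from the hinge axis when shot, height 190 mm. Its front end sags; the nose there, 12 mm wide, 16 mm long, reaches 7 mm below the rod and hooks behind the keeper's lip. A tall staple (to 208 mm height) on the gate encloses it 258 mm from the hinge axis.
- bolt_knob (a point): Grip point of the bolt's upright round knob, 16 mm diameter: the knob's top is 20 mm above this point, and the rod's upper side 39 mm below it. When shot it is 223 mm from the hinge axis, height about 227.5 mm. Moves with the bolt.
- bolt_nose_tip (a point): Front end of the bolt's nose, on the rod's line, 182 mm ahead of the pivot.
- bolt_slide (a joint): How far the bolt is drawn back towards the hinge (m): 0 shot, stop at 0.036; friction 2 N, stays where left. The nose is caught by the lip at about 0.004 unless lifted (lift before pulling hard: pulled against the lip it jams); from 0.024 it is clear of the keeper.
- bolt_lift (a joint): Tilt of the bolt about its rear pivot (rad): 0 fully sagged, 0.07 level, stop at 0.13. The nose clears the lip above about 0.055, which is 6 mm of lift at the knob (105 mm ahead of the pivot); 10 mm at the knob is safe, 13 mm the stop. It sags back by its own weight (about 2 N at the knob).
- sanding_block: Sanding block, pale top on a wooden sole, 64 x 117 x 28 mm, on the bench in front of the frame. Leave alone. Origin under its centre.
- spring_clamp: Spring clamp, 51 x 106 x 24 mm, lying on the bench in front of the frame. Leave alone. Origin under its centre.
- screw_carton: Brown cardboard carton, 52 x 77 x 52 mm, on the bench behind the frame. Leave alone. Origin under its centre.
- keeper_lip_top (a point): Top of the keeper's bent-up lip, at frame (0, -140 mm), height 172 mm; 3 mm thick. The keeper is an arch of dark strip on the latch post, 28 mm wide, up to 218 mm high; the lip stands in its mouth, which faces the gate.

How it is judged:
On the way, in this order (a step that is already met when the one before it is completed fails the run):
1. the collar's lug is turned to the locked mark while the bolt is still shot (value of joint collar_turn between 1.05 and 1.35 rad and value of joint bolt_slide below 0.01 m), for 0.2 s.
2. the bolt is lifted while its nose is drawn over the keeper's lip (value of joint bolt_lift above 0.04 rad and value of joint bolt_slide above 0.007 m), for 0.05 s.
3. the bolt is drawn clear of the keeper and the gate swung ajar (value of joint bolt_slide above 0.023 m and value of joint gate_swing above 0.25 rad), for 0.2 s.
At the end, for the whole second after the job is handed in: The gate stands still, open 0.25 to 0.55 rad (about 65 to 140 mm at its free end), held there by the fingers (more than 1 N on the gate or its bolt) and propped by nothing else; the bolt is drawn at least 23 mm, the collar is within 0.15 rad of its locked mark (all of step 3 and value of joint gate_swing below 0.55 rad and velocity of joint gate_swing between -0.08 and 0.08 rad/s and value of joint collar_turn between 1.05 and 1.35 rad and contact force between the fingers and gate above 1 N and contact force between gate and sanding_block below 0.3 N and contact force between gate and spring_clamp below 0.3 N and contact force between gate and screw_carton below 0.3 N); the arm keeps its last pose, push and grip.
It fails at once if the bolt is forced against the keeper with more than 50 N (contact force between bolt and gate_frame above 50 N).
It fails at once if the sanding block is shifted more than 25 mm (distance of sanding_block from where it was at the start of the episode above 0.025 m).
It fails at once if the spring clamp is shifted more than 25 mm (distance of spring_clamp from where it was at the start of the episode above 0.025 m).
It fails at once if the carton is shifted more than 25 mm (distance of screw_carton from where it was at the start of the episode above 0.025 m).
It also fails if it takes over 40 s, if anything falls off the work surface, if the arm or the gripper's body presses on something with over 40 N, if the wrist force passes 120 N, or if a joint passes its speed limit or range.

## Robot

A 7-joint arm with a two-finger parallel gripper is mounted at the origin on the work surface; the furniture and walls round the work are solid. World frame = base frame: x ahead of the robot, y to its left, z up, the work surface at z = 0. Lengths are in m, angles in rad, forces in N, time in s.
With the tool pointing down it reaches from about 0.4 to 0.925 m from the base axis. Payload 5.6 kg.
Tool frame: the origin (TCP) lies midway between the tips of the shut fingers; the grasp point (between the pads) lies robot.pinch_z behind it (robot.pinch_z is the distance from the TCP to the grasp point, in m); z points along the fingers, y is the line along which they close (so a half turn about z gives the same grasp; the last joint's range is limited). The gripper opens to 85 mm and grips with 20 to 120 N. Pads are 22 mm wide; open, the fingers measure 114 mm over their backs; the gripper's body (76 mm by 85 mm) begins 54 mm behind the grasp point. The pads swing forward as they close: fully open they stand 13 mm farther back than shut.
Start: joints at [-1.308, 0.468, -0.012, 1.603, 0.006, 1.071, -0.056], TCP at [0.196, 0.62, 0.231] pointing down, gripper open.
Joint ranges: [-2.53, 2.53], [-0.31, 2.02], [-1.57, 1.55], [0.28, 2.44], [-1.29, 4.43], [0.15, 1.84], [-2.92, 2.92]. Speed limits (rad/s): [2.57, 2.57, 3.14, 3.14, 3.14, 3.14, 3.14].

## Interface

Orientations are given as a rotation vector (axis times angle).
In Python, from plant import robot, eyes, job gives the robot as it stands.
- The arm moves only by the tool step_arm, never from a script. Its argument "series" is one flat list of numbers, 7 for each row, row after row: the shift along the world's x, y, z in mm, then the turn, a rotation vector about the world's x, y, z in degrees, then the finger opening in mm, from 0 to 85.4. In form: [dx, dy, dz, wx, wy, wz, hand, dx, dy, dz, wx, wy, wz, hand, ...]. A call has 1 to 20 rows; each row shifts and turns the commanded pose from where the row before left it; what a row does not reach is not made up. A row lasts 1/8 s, in which the tool goes at most 62.5 mm and 10.7 degrees, less where a joint would pass 70% of its speed; a pose out of reach is approached as far as the arm can. A call with a gripper value outside its range is refused whole. The fingers move at their own pace and stop on an object; "newtons" is the grip in N (left out, the last holds). Time passes only in rows, so rows that do not move let the fingers close. It gives the time, the measured TCP pose, the force, the opening and the grip force at its end, in the units of the state.
- robot.state(): the state, without advancing time (a new reading comes with each control period).
- eyes.snapshot(name): name is "scene" or "top" or "wrist"; returns a dict with "pixels" (400x640x3 uint8, blue, green, red), "fx", "fy", "cx", "cy" (pixels), "rvec" (rotation vector, rad) and "tvec" (3), from world to camera coordinates, as OpenCV has them; the wrist camera has in their place "hand_eye" (4x4, takes a point from camera to tool coordinates, whose origin is the TCP and whose axes are the flange's). Camera axes: x right, y down, z forward; pixel columns grow to the right and rows downward; lengths in m; the calibration is good to about 2 mm. A picture is of the moment at which its call begins: read the wrist's pose just before it. There is no depth.
- job.hand_in(): hands the job in; it is judged then, once.
The state is a dict: "clock": time; "joint_positions": joint angles; "qvel": joint speeds; "tau": joint torques, N m; "eef_pos": TCP position; "tcp_rot": TCP orientation; "wrist_force": force on the tool from outside, world axes, zero at the start; "moment": the same for the moment, N m; "grip_width": finger opening in m; "grasp_force": force on a finger pad.
Only numpy, scipy, OpenCV 4.12 (cv2) and the standard library are available. Lean on these libraries where they do the work, as an engineer would, in place of code of your own. Each camera call takes 0.05 s, during which the arm holds its last target. There are 200 camera calls.

## Working session

There is one attempt and no reset: what is moved stays moved. The work goes in short steps, Python scripts to look and compute and a tool call to move; the robot and the scene stay as the last step left them, time stands still between calls to the robot, and variables do not carry over. Pictures are saved under pics/ and viewed, at most 10 in all, crops included, and the job is handed in when it is done.

Besides the shell and the picture viewer there is one more tool, called after "Emit:" as name(argument=value, ...) on one line, values as JSON. step_arm: Moves the arm, as the interface text tells. Its arguments: {"type":"object","properties":{"series":{"type":"array","items":{"type":"number"}},"newtons":{"type":"number"}},"required":["series"]}

```bash
mkdir -p pics; cat > h.py <<'E'
from plant import robot, eyes, job
import numpy as np, cv2
from scipy.spatial.transform import Rotation as R
def snap(n,save=None):
    s=robot.state(); d=eyes.snapshot(n)
    K=np.array([[d['fx'],0,d['cx']],[0,d['fy'],d['cy']],[0,0,1]])
    if n=='wrist':
        T=np.eye(4);T[:3,:3]=R.from_rotvec(s['tcp_rot']).as_matrix();T[:3,3]=s['eef_pos']
        M=T@np.array(d['hand_eye']); Rc=M[:3,:3].T; t=-Rc@M[:3,3]
    else:
        Rc=R.from_rotvec(np.ravel(d['rvec'])).as_matrix(); t=np.ravel(d['tvec'])
    if save: cv2.imwrite('pics/'+save,d['pixels'])
    return d['pixels'],K,Rc,t
def ray(c,uv,z):
    _,K,Rc,t=c; o=-Rc.T@t; v=Rc.T@np.linalg.inv(K)@np.array([uv[0],uv[1],1.]); return o+v*(z-o[2])/v[2]
def proj(c,P):
    _,K,Rc,t=c; q=K@(Rc@np.array(P)+t); return q[:2]/q[2]
def st():
    s=robot.state(); print({k:np.round(s[k],4).tolist() for k in ('clock','eef_pos','tcp_rot','wrist_force','grip_width','grasp_force','joint_positions')})
E
python3 - <<'E'
from h import *
import pickle
for n in('scene','top'):
    c=snap(n,n+'1.png'); pickle.dump(c,open(n+'.pkl','wb')); print(n,-c[2].T@c[3],c[1][0,0])
st(); print(robot.pinch_z, R.from_rotvec(robot.state()['tcp_rot']).as_matrix().round(3))
E
```

```text
scene [ 0.07122576 -0.40316968  0.65920262] 371.1976815729489
top [0.4137903  0.11014018 0.99992668] 380.3259597882558
{'clock': 0.1, 'eef_pos': [0.1956, 0.6194, 0.2304], 'tcp_rot': [-0.4785, -3.1048, 0.0025], 'wrist_force': [-0.2668, -0.579, 0.0083], 'grip_width': 0.0853, 'grasp_force': 0.0, 'joint_positions': [-1.308, 0.4683, -0.0116, 1.6036, 0.006, 1.0714, -0.0563]}
0.0187 [[-0.954  0.301 -0.   ]
 [ 0.301  0.954 -0.002]
 [-0.    -0.002 -1.   ]]
```

View pics/top1.png

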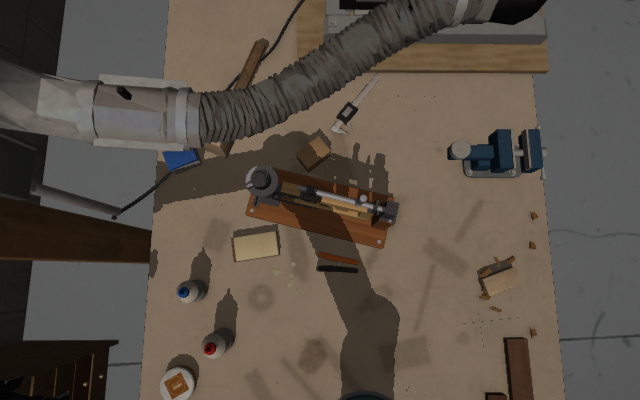

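View pics/scene1.png

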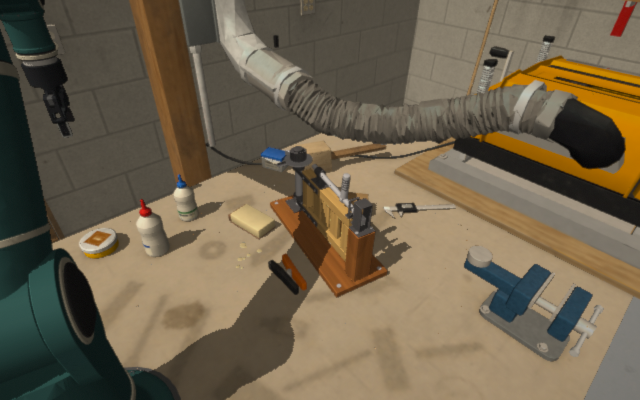

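The top view shows the collar and disc near (263,180), the knob near (362,198), the keeper near (388,212), the block at (256,246), the clamp at (338,262) and the carton at (313,152). A duct hose passes overhead. I'll crop in for detail.

```bash
python3 - <<'E'
from h import *
import pickle
t=pickle.load(open('top.pkl','rb'));s=pickle.load(open('scene.pkl','rb'))
a=cv2.resize(t[0][145:275,225:415],None,fx=4,fy=4,interpolation=cv2.INTER_CUBIC)[:,:760]
b=cv2.resize(s[0][140:300,260:400],None,fx=3.7,fy=3.7,interpolation=cv2.INTER_CUBIC)
cv2.imwrite('pics/ct.png',a);cv2.imwrite('pics/cs.png',b)
for n,uv,z in(('collar',(263,180),.2),('keeper',(388,212),.218),('knob',(362,198),.247)): print(n,ray(t,uv,z))
E
```

```text
collar [0.60018169 0.23116927 0.2       ]
keeper [ 0.52814109 -0.03301892  0.218     ]
knob [0.55239879 0.02401683 0.247     ]
```

View pics/ct.png

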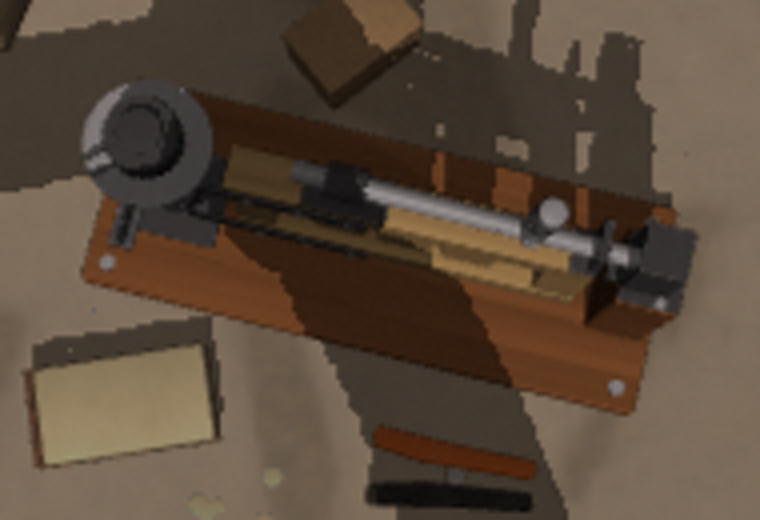

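View pics/cs.png

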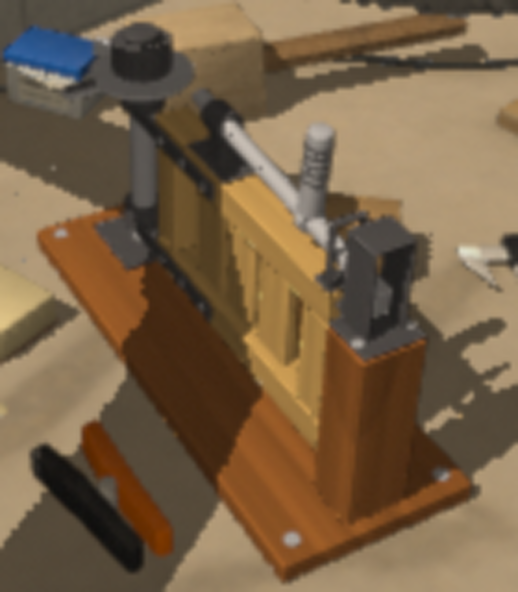

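The crops show these features in top-image crop pixels:
- Knob top at (553,212).
- Disc centre at (148,145) and pin head at (143,132).
- Lug at (98,160), pointing image left and slightly down.
- Rib tongue at (123,225).
- Board corners at (83,280), (632,415) and (677,210).

```bash
python3 - <<'E'
from h import *
import pickle
t=pickle.load(open('top.pkl','rb'));s=pickle.load(open('scene.pkl','rb'))
f=lambda u,v:(225+(u+.5)/4-.5,145+(v+.5)/4-.5)
P={}
for n,uv,z in(('disc',(148,145),.1675),('head',(143,132),.1995),('lug',(92,163),.181),('mark',(123,226),.1695),('knobtop',(553,212),.2475),('FL',(83,280),.018),('FR',(632,415),.018),('BR',(677,210),.018),('sFL',(107,262),.019),('sFR',(617,387),.019)):
    P[n]=ray(t,f(*uv),z); print(n,P[n].round(4))
e=P['FL']-P['FR']; print('len',np.linalg.norm(e),'w',np.linalg.norm(P['BR']-P['FR']))
e2=P['sFL']-P['sFR'];e3=P['BR']-P['FR']
print('yaw',np.degrees([np.arctan2(-v[0],v[1]) for v in(e,e2)]),np.degrees(np.arctan2(e3[1],e3[0])))
y=np.arctan2(-e[0],e[1]);Ry=np.array([[np.cos(y),-np.sin(y)],[np.sin(y),np.cos(y)]])
C=(P['FL'][:2]+P['BR'][:2])/2; print('centre',C)
for n,q in(('hinge',(0,.135)),('mark',(-.047,.135)),('knob',(0,-.088)),('keeper',(0,-.14))): print(n,C+Ry@q)
h=C+Ry@[0,.135]
L=P['lug'][:2]-h;print('lug ang rel mark deg',np.degrees(np.arctan2(L[1],L[0]))-np.degrees(np.arctan2(*(-(Ry@[1,0]))[::-1])),np.linalg.norm(L))
# scene check
g=lambda p:(proj(s,p)-[260,140])*3.7
print('scene knobtop',g([*(C+Ry@[0,-.088]),.2475]),'head',g([*h,.1995]),'keeper',g([*(C+Ry@[0,-.159]),.218]))
E
```

```text
disc [0.6057 0.2391 0.1675]
head [0.6055 0.237  0.1995]
lug [0.5925 0.2674 0.181 ]
mark [0.5594 0.2514 0.1695]
knobtop [0.5531 0.0223 0.2475]
FL [0.5504 0.302  0.018 ]
FR [ 0.4628 -0.0529  0.018 ]
BR [ 0.597  -0.0863  0.018 ]
sFL [0.562  0.2866 0.019 ]
sFR [ 0.4807 -0.0436  0.019 ]
len 0.3655595482100855 w 0.13826606454423557
yaw [-13.85509225 -13.83295586] -13.97543101711187
centre [0.57366974 0.10782005]
hinge [0.6059978  0.23889215]
mark [0.56036529 0.25014711]
knob [0.55259663 0.02238046]
keeper [ 0.54014434 -0.02810658]
lug ang rel mark deg -50.72381893502818 0.031544394025937374
scene knobtop [315.56534338 123.67453253] head [136.91395158  26.13851923] keeper [384.20057177 235.0627582 ]
```

The geometry agrees: board 366×138 mm, yaw −13.9°, hinge at (0.606, 0.239), and the scene-view projections match. Next I need the hose height for clearance, and the grip plan.

```bash
python3 - <<'E'
from h import *
import pickle
t=pickle.load(open('top.pkl','rb'));s=pickle.load(open('scene.pkl','rb'))
def tri(a,b):
    M=[c[1]@np.c_[c[2],c[3]] for c in(t,s)]
    X=cv2.triangulatePoints(M[0],M[1],np.array(a,float).reshape(2,1),np.array(b,float).reshape(2,1)).ravel();X=X[:3]/X[3]
    return X.round(3),(proj(t,X)-a).round(1)
print(tri((188,118),(278,82)),tri((458,10),(518,112)))
E
```

```text
(array([0.675, 0.365, 0.321]), array([-5.6,  7.9])) (array([ 0.902, -0.154,  0.342]), array([-1.9,  1.5]))
```

```bash
python3 - <<'E'
from h import *
import pickle
t=pickle.load(open('top.pkl','rb'));s=pickle.load(open('scene.pkl','rb'))
for uv in((225,148),(250,138),(225,120),(300,105),(340,70)):
    for z in(.2,.25,.3,.35,.4,.45,.5):
        X=ray(t,uv,z); print(uv,X.round(3),proj(s,X).round())
E
```

```text
(225, 148) [0.671 0.316 0.2  ] [297. 129.]
(225, 148) [0.655 0.303 0.25 ] [295. 115.]
(225, 148) [0.639 0.29  0.3  ] [293. 100.]
(225, 148) [0.623 0.277 0.35 ] [291.  83.]
(225, 148) [0.607 0.264 0.4  ] [289.  64.]
(225, 148) [0.591 0.251 0.45 ] [286.  43.]
(225, 148) [0.575 0.239 0.5  ] [283.  20.]
(250, 138) [0.694 0.262 0.2  ] [316. 133.]
(250, 138) [0.677 0.253 0.25 ] [314. 119.]
(250, 138) [0.659 0.243 0.3  ] [312. 103.]
(250, 138) [0.642 0.234 0.35 ] [309.  86.]
(250, 138) [0.624 0.224 0.4  ] [306.  67.]
(250, 138) [0.607 0.215 0.45 ] [303.  46.]
(250, 138) [0.589 0.205 0.5  ] [299.  22.]
(225, 120) [0.736 0.318 0.2  ] [314. 122.]
(225, 120) [0.716 0.305 0.25 ] [312. 109.]
(225, 120) [0.695 0.292 0.3  ] [309.  94.]
(225, 120) [0.675 0.279 0.35 ] [307.  78.]
(225, 120) [0.655 0.266 0.4  ] [304.  60.]
(225, 120) [0.635 0.253 0.45 ] [301.  40.]
(225, 120) [0.615 0.24  0.5  ] [297.  17.]
(300, 105) [0.772 0.153 0.2  ] [366. 139.]
(300, 105) [0.749 0.151 0.25 ] [362. 124.]
(300, 105) [0.727 0.148 0.3  ] [359. 108.]
(300, 105) [0.705 0.145 0.35 ] [355.  90.]
(300, 105) [0.682 0.143 0.4  ] [351.  71.]
(300, 105) [0.66 0.14 0.45] [346.  49.]
(300, 105) [0.638 0.137 0.5  ] [341.  24.]
(340, 70) [0.857 0.063 0.2  ] [413. 141.]
(340, 70) [0.829 0.066 0.25 ] [408. 126.]
(340, 70) [0.801 0.069 0.3  ] [404. 110.]
(340, 70) [0.774 0.072 0.35 ] [399.  92.]
(340, 70) [0.746 0.075 0.4  ] [393.  72.]
(340, 70) [0.718 0.078 0.45 ] [387.  50.]
(340, 70) [0.691 0.081 0.5  ] [380.  26.]
```

```bash
python3 - <<'E'
import cv2
s=cv2.imread('pics/scene1.png'); cv2.imwrite('pics/cs2.png',cv2.resize(s[30:190,200:440],None,fx=3.2,fy=3.2))
E
```

```text
(no output)
```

View pics/cs2.png

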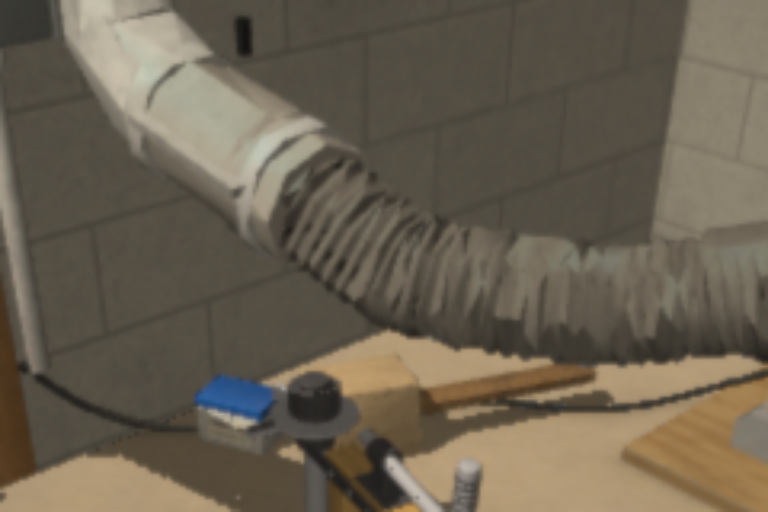

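The hose centreline is at about (0.70, 0.29, 0.28), radius about 45 mm, so its near side is about 60 mm behind the hinge axis. That is tight but workable for the gripper body, so I'll stay near the axis and watch the forces. First I'll move to a viewing pose with the gripper in its natural orientation, closing line at about 21°.

Emit:
step_arm(series=[0,0,50,0,0,0,85,0,0,50,0,0,0,85,0,0,50,0,0,0,85,27,-34.5,0,0,0,-4.25,85,27,-34.5,0,0,0,-4.25,85,27,-34.5,0,0,0,-4.25,85,27,-34.5,0,0,0,-4.25,85,27,-34.5,0,0,0,-4.25,85,27,-34.5,0,0,0,-4.25,85,27,-34.5,0,0,0,-4.25,85,27,-34.5,0,0,0,-4.25,85,27,-34.5,0,0,0,-4.25,85,27,-34.5,0,0,0,-4.25,85,27,-34.5,0,0,0,-4.25,85,27,-34.5,0,0,0,-4.25,85,0,0,0,0,0,0,85])

```text
clock: 2.1
eef_pos: [0.5215, 0.2018, 0.381]
tcp_rot: [1.777, 2.589, -0.002]
wrist_force: [0.1, 1.2, 0.6]
grip_width: 0.0853
grasp_force: 0.0
```

```bash
python3 - <<'E'
from h import *
import pickle
st()
c=snap('wrist','w1.png'); pickle.dump(c,open('w1.pkl','wb')); print('cam',-c[2].T@c[3],'f',c[1][0,0]); 
for p in([.606,.239,.1995],[.606,.239,.1675],[.5604,.2501,.1695],[.5525,.0224,.2475],[.54,-.028,.172]): print(p,proj(c,p))
print(R.from_rotvec(robot.state()['tcp_rot']).as_matrix().round(3))
E
```

```text
{'clock': 2.1, 'eef_pos': [0.5215, 0.2018, 0.381], 'tcp_rot': [1.7774, 2.5888, -0.0021], 'wrist_force': [0.1193, 1.1894, 0.6223], 'grip_width': 0.0853, 'grasp_force': 0.0, 'joint_positions': [-0.7702, 0.1929, 0.4031, 1.6573, -0.076, 1.3076, 0.0135]}
cam [0.49114073 0.27886735 0.52253639] f 301.5654142354219
[0.606, 0.239, 0.1995] [402.77124475 168.95290036]
[0.606, 0.239, 0.1675] [395.67012372 162.6359619 ]
[0.5604, 0.2501, 0.1695] [364.82557303 140.48757324]
[0.5525, 0.0224, 0.2475] [287.74136347 335.52358321]
[0.54, -0.028, 0.172] [272.86417832 319.09498588]
[[-0.363  0.932 -0.001]
 [ 0.932  0.363 -0.001]
 [-0.    -0.001 -1.   ]]
```

View pics/w1.png

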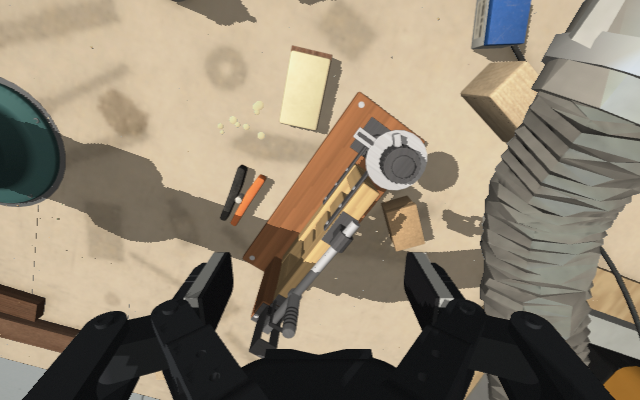

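The wrist view shows the collar head near (403,166), the lug near (400,141), the rib near (366,138) and the hose's near edge from (530,120) to (485,210). I'll measure these.

```bash
python3 - <<'E'
from h import *
import pickle
c=pickle.load(open('w1.pkl','rb'));im=c[0]
g=cv2.cvtColor(im,cv2.COLOR_BGR2GRAY)
roi=g[140:195,370:440]; m=(roi<75).astype(np.uint8)
n,l,s,ce=cv2.connectedComponentsWithStats(m)
for i in range(1,n):
    if s[i,4]>60: print('dark',ce[i]+[370,140],s[i])
print(g[128:152:2,384:420:2]);print(im[120:154:2,352:384:3].sum(2)//3)
h=ray(c,(403,167),.1995);print(h)
for uv in((400,138),(400,141)):
    L=ray(c,uv,.1805);print('lug',L,np.hypot(*(L-[.606,.239,0])[:2]),np.degrees(np.arctan2(L[1]-.239,L[0]-.606)))
for uv in((530,120),(500,180),(485,210)): print('hose',ray(c,uv,.28),ray(c,uv,.32))
E
```

```text
dark [385.38333333 156.6       ] [ 10   6  17  29 120]
dark [375.68571429 186.44285714] [ 0 39 16 13 70]
[[ 95  96 123 139 136 130 130 133 128 125 126 115 125 201 203 204 205 205]
 [ 97  97  98  94 136 178 203 197 187 173 161 129 120  98 176 204 205 204]
 [102 162 208 216 217 212 199 205 216 213 215 215 203 157 101 165 205 205]
 [223 218 210 206 154 140 172 205 193 216 213 216 216 213 207 156 144 203]
 [219 222 219 214 136 199 216 216 178 116 158 213 214 216 215 208 184  89]
 [214 217 222 221 155 170 215 216 190 116 115 140 216 214 217 216 211 202]
 [213 215 214 222 179 156 214 215 194 117 117 153 216 217 214 216 217 213]
 [214 214 213 214 195 153 212 214 193 114 117 117 215 215 217 215 216 218]
 [213 214 214 212 155 151 211 212 199  34  93 151 215 215 214 217 217 215]
 [214 213 150 139  56 104 168 188  95  70  54  66 113 215 215 213 216 217]
 [209 181  58  62  58  59  74  92 102  97  99  99  75  75 172 215 214 214]
 [ 94  64  64  64  82 101  99 101  98  96  99  99  96  98  87  81 165 213]]
[[126 123 119 120 123 124  96  95 100 124 122]
 [124 120 120 115 124 106  96  96  95 100 119]

[... 423 characters left out ...]
 [113  96  97 188 214 150  95 130 211 213 211]
 [100  97  97  96 200 215 123 143 207 211 213]
 [ 96  97  96  96  64 205 194 216 209 208 211]
 [ 92  97  97  91  93  87 219 214 216 208 208]
 [124  99  96  68  83 114 211 216 213 216 207]
 [126 121  92  93  96 143 214 211 215 213 190]]
[0.6052649  0.24106885 0.1995    ]
lug [0.59407133 0.26774281 0.1805    ] 0.031119806735915148 112.53913541551454
lug [0.5955462  0.26470912 0.1805    ] 0.027753213517691954 112.12755260022642
hose [0.65305834 0.32012767 0.28      ] [0.62635429 0.31332286 0.32      ]
hose [0.65730921 0.2695098  0.28      ] [0.62990409 0.27105308 0.32      ]
hose [0.6596503  0.24163286 0.28      ] [0.63185908 0.24777371 0.32      ]
```

The lug points at about 116° world and the mark at 166°, so the collar needs about +50°. The hose clearance is about 60 mm at the axis. I'll move over the collar and descend.

Emit:
step_arm(series=[21,9.5,0,0,0,0,85,21,9.5,0,0,0,0,85,21,9.5,0,0,0,0,85,21.5,9.5,0,0,0,0,85,0,0,-28,0,0,0,85,0,0,-28,0,0,0,85,0,0,-28,0,0,0,85,0,0,-28,0,0,0,85,0,0,-28,0,0,0,85,0,0,-20,0,0,0,85,0,0,-15,0,0,0,85,0,0,-10,0,0,0,85,0,0,0,0,0,0,85])

```text
clock: 3.78
eef_pos: [0.6041, 0.2439, 0.1959]
tcp_rot: [-1.768, -2.596, 0.001]
wrist_force: [-0.6, 0.2, 0.3]
grip_width: 0.0848
grasp_force: 0.0
```

Emit:
step_arm(series=[1,-2,-9,0,0,0,85,1,-2,-9,0,0,0,85,0,0,-9,0,0,0,85,0,0,0,0,0,0,85])

```text
clock: 4.28
eef_pos: [0.6057, 0.2396, 0.1682]
tcp_rot: [-1.768, -2.596, 0.003]
wrist_force: [0.4, -0.1, 0.1]
grip_width: 0.0847
grasp_force: 0.0
```

```bash
python3 - <<'E'
from h import *
st(); c=snap('wrist','w2.png')
cv2.imwrite('pics/w2c.png',cv2.resize(c[0][150:400,150:490],None,fx=2.2,fy=2.2))
print((proj(c,[.606,.239,.1995])-[150,150])*2.2,(proj(c,[.5604,.2501,.1695])-[150,150])*2.2)
E
```

```text
{'clock': 4.275, 'eef_pos': [0.6057, 0.2396, 0.1682], 'tcp_rot': [-1.7683, -2.5956, 0.0026], 'wrist_force': [0.4265, -0.0654, 0.1148], 'grip_width': 0.0847, 'grasp_force': 0.0, 'joint_positions': [-0.6863, 0.5484, 0.3596, 1.6708, -0.2249, 0.9652, 0.1286]}
[373.70030418 321.68265767] [204.65659526 137.77957172]
```

View pics/w2c.png

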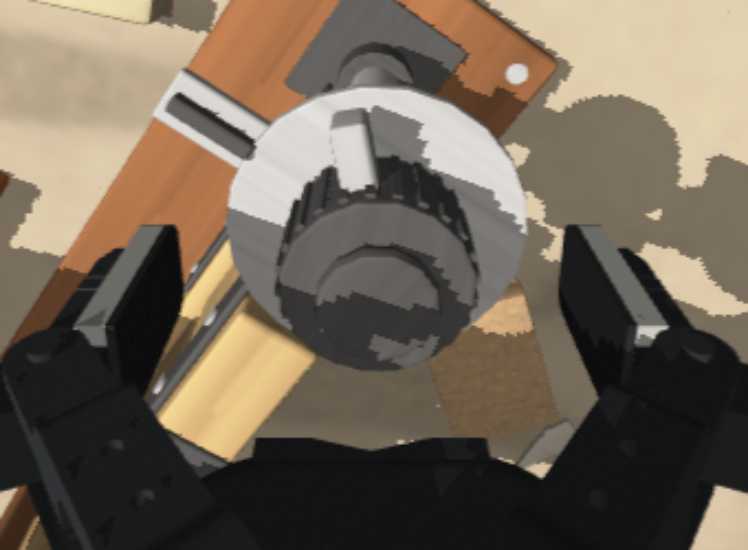

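The fingers straddle the collar with the lug near (350,115), clear of both pads. The rib is at (210,125) and the head centre at (377,305), so I'll nudge 1.5 mm, grip and turn.

Emit:
step_arm(series=[-0.5,1.2,0,0,0,0,38,0,0,0,0,0,0,38,0,0,0,0,0,0,38,0,0,0,0,0,0,38,0,0,0,0,0,0,38], newtons=30)

```text
clock: 4.95
eef_pos: [0.6064, 0.2415, 0.1699]
tcp_rot: [1.768, 2.596, 0.003]
wrist_force: [2.6, 1.1, 3.6]
grip_width: 0.0407
grasp_force: 31.3
```

Emit:
step_arm(series=[0,0,0,0,0,5,38,0,0,0,0,0,5,38,0,0,0,0,0,5,38,0,0,0,0,0,5,38,0,0,0,0,0,5,38,0,0,0,0,0,5,38,0,0,0,0,0,5,38,0,0,0,0,0,5,38,0,0,0,0,0,5,38,0,0,0,0,0,5,38,0,0,0,0,0,0,38])

```text
clock: 6.32
eef_pos: [0.6053, 0.2403, 0.1699]
tcp_rot: [-0.505, -3.1, 0.001]
wrist_force: [-2.2, -1.4, 6.0]
grip_width: 0.0408
grasp_force: 31.7
```

```bash
python3 - <<'E'
from h import *
st(); c=snap('wrist','w3.png'); a=R.from_rotvec(robot.state()['tcp_rot']).as_matrix()[:2,1]; print(np.degrees(np.arctan2(a[1],a[0])))
cv2.imwrite('pics/w3c.png',cv2.resize(c[0][150:400,150:490],None,fx=2.2,fy=2.2))
import pickle; pickle.dump(c,open('w3.pkl','wb'))
for p in([.606,.240,.1925],[.606-.035*.971,.240+.035*.24,.1805],[.606-.047*.971,.240+.047*.24,.1695]): print((proj(c,p)-[150,150])*2.2)
E
```

```text
{'clock': 6.325, 'eef_pos': [0.6053, 0.2403, 0.1699], 'tcp_rot': [-0.5052, -3.0996, 0.0012], 'wrist_force': [-2.2132, -1.44, 5.9747], 'grip_width': 0.0408, 'grasp_force': 31.7443, 'joint_positions': [-0.541, 0.532, 0.1544, 1.6594, -0.0954, 0.9589, 0.8951]}
71.4555332011881
[366.75644939 295.28868439]
[353.23167449 119.4953567 ]
[349.57419203  51.34827712]
```

View pics/w3c.png

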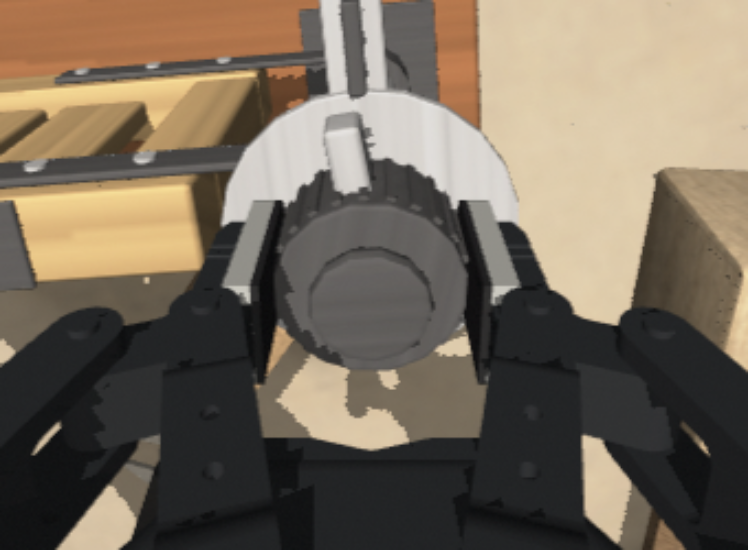

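The lug tip, near (343,118), sits slightly left of the rib line running from (357,93) to (351,10). I'll quantify the angle.

```bash
python3 - <<'E'
from h import *
import pickle
c=pickle.load(open('w3.pkl','rb')); f=lambda u,v:((u+.5)/2.2-.5+150,(v+.5)/2.2-.5+150)
h=ray(c,f(370,302),.1995)
a=lambda p,q:np.degrees(np.arctan2(p[1]-q[1],p[0]-q[0]))
ri=ray(c,f(357,90),.1695);ro=ray(c,f(351,5),.1695);print('head',h,'rib',ri,ro,a(ro,ri),a(ri,h),a(ro,h))
for z in(.1805,.1865): 
    t=ray(c,f(343,117),z); b=ray(c,f(353,190),z); print(z,'tip',t,np.hypot(*(t-h)[:2]),a(t,h),'axis',a(t,b))
E
```

```text
head [0.60288898 0.24163875 0.1995    ] rib [0.56917402 0.24985075 0.1695    ] [0.55056787 0.2548627  0.1695    ] 164.92404361026644 166.31094450888773 165.8157765444347
0.1805 tip [0.57063509 0.2464669  0.1805    ] 0.03261324812423215 171.48649261731964 axis 168.04406843435316
0.1865 tip [0.56865517 0.24741288 0.1865    ] 0.034717340772521435 170.42617871709797 axis 168.0440684343531
```

The lug is about 3–4° past the mark, so I'll turn back 3.5°, release and rise.

Emit:
step_arm(series=[0,0,0,0,0,-3.5,38,0,0,0,0,0,0,38,0,0,0,0,0,0,85,0,0,0,0,0,0,85,0,0,0,0,0,0,85,0,0,0,0,0,0,85,0,0,30,0,0,0,85,0,0,40,0,0,0,85,0,0,50,0,0,0,85,-5,0,50,0,0,0,85,-35,-10,0,0,0,0,85,0,0,0,0,0,0,85])

```text
clock: 7.88
eef_pos: [0.5643, 0.2308, 0.3403]
tcp_rot: [0.599, 3.084, 0.002]
wrist_force: [0.3, -0.8, -0.1]
grip_width: 0.0852
grasp_force: 0.0
```

```bash
python3 - <<'E'
from h import *
import pickle
st(); c=snap('wrist','w4.png'); pickle.dump(c,open('w4.pkl','wb'))
g=cv2.cvtColor(c[0],cv2.COLOR_BGR2GRAY)
y=np.radians(-13.9);ex=np.array([np.cos(y),np.sin(y)]);H=np.array([.6045,.2405])
p=proj(c,[*(H-.035*ex),.175]);print(p,proj(c,[*H,.1995]),proj(c,[*(H-.047*ex),.1695]))
u,v=map(int,p);cv2.imwrite('pics/w4c.png',cv2.resize(c[0][max(v-45,0):v+75,u-80:u+80],None,fx=4.5,fy=4.5,interpolation=cv2.INTER_CUBIC)); print(u-80,max(v-45,0))
E
```

```text
{'clock': 7.875, 'eef_pos': [0.5643, 0.2308, 0.3403], 'tcp_rot': [0.5992, 3.0837, 0.0017], 'wrist_force': [0.3146, -0.7871, -0.1168], 'grip_width': 0.0852, 'grasp_force': 0.0, 'joint_positions': [-0.5881, 0.309, 0.1871, 1.5875, -0.0604, 1.2499, 0.7963]}
[335.55408448 175.87795484] [341.20039859 215.30646671] [333.85684917 163.64992392]
255 130
```

View pics/w4c.png

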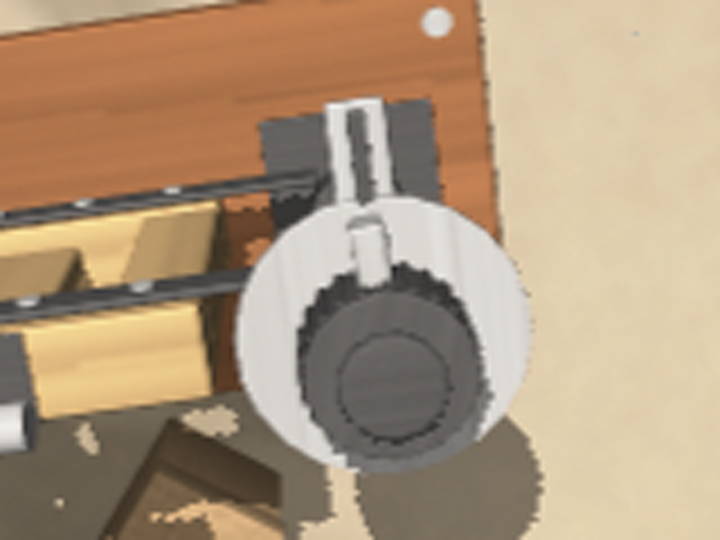

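The lug at (367,225)–(373,280) lies on the extension of the rib, so the collar is set. Next I'll go above the knob at (0.5528, 0.0223) with the closing line across the gate, at −14°.

Emit:
step_arm(series=[-1.5,-26,0,0,0,-9,85,-1.5,-26,0,0,0,-9,85,-1.5,-26,0,0,0,-9,85,-1.5,-26,0,0,0,-9,85,-1.5,-26,0,0,0,-9,85,-1.5,-26,0,0,0,-9,85,-1.5,-26,0,0,0,-9,85,-1.5,-26.5,0,0,0,-9,85,0,0,0,0,0,-10,85,0,0,0,0,0,0,85,0,0,0,0,0,0,85])

```text
clock: 9.3
eef_pos: [0.554, 0.023, 0.3389]
tcp_rot: [2.472, 1.938, -0.001]
wrist_force: [-0.3, -0.4, -0.4]
grip_width: 0.0847
grasp_force: 0.0
```

```bash
python3 - <<'E'
from h import *
import pickle
st(); c=snap('wrist','w5.png'); pickle.dump(c,open('w5.pkl','wb')); a=R.from_rotvec(robot.state()['tcp_rot']).as_matrix()[:2,1]; print(np.degrees(np.arctan2(a[1],a[0])))
p=proj(c,[.5528,.0223,.2475]);print(p)
u,v=map(int,p); g=cv2.cvtColor(c[0],cv2.COLOR_BGR2GRAY); print(g[v-30:v+30:3,u-30:u+30:3]) if 30<v<370 else 0
E
```

```text
{'clock': 9.3, 'eef_pos': [0.554, 0.023, 0.3389], 'tcp_rot': [2.4724, 1.9382, -0.0011], 'wrist_force': [-0.3427, -0.3835, -0.3834], 'grip_width': 0.0847, 'grasp_force': 0.0, 'joint_positions': [-0.5123, 0.2142, 0.488, 1.7352, -0.1059, 1.2189, -0.2382]}
-13.843336025668147
[318.69141047 200.81522227]
[[ 68  75  75  71  70  65  76 113  73  79  83  83  78 108  69  67  65  66
   69  66]
 [ 67  76  74  71  70  65  76  89  74  81  84  82  77  90  68  68  65  67
   70  66]
 [ 67  76  74  72  70  65  75  87  75  80  72  81  76  89  67  67  66  68
   69  67]
 [ 68  76  74  72  69  65  76 110  52  58  44  57  48 116  66  67  66  67
   69  67]
 [ 68  76  75  72  70  65  75 105  59  49  67  49  59 101  65  67  65  67
   69  67]
 [ 67  77  73  72  71  60  56  84  47  67  83  59  59  85  46  68  65  67
   69  67]
 [ 66  77  75  72  70  61  55  70  48  77  85  77  44  71  45  55  65  67
   68  66]
 [ 67  76  75  72  71  52  54  60  80  89  99  88  77  64  44  55  65  68
   68  66]
 [ 66  76  75  71  72  45  47  62 112 122 122 121 103  57  44  48  66  67
   68  66]
 [ 68  76  74  71  71  47  48  73 
[... 201 characters left out ...]
  66  68
   67  65]
 [ 68  76  76  70  65  47  45  35  55 107 107 107  44  36  44  45  68 124
  123 119]
 [107 106 104 104  62  48  44  39  60 105 114 103  56  33  41  45 134 179
  180 181]
 [108 107 107 105  43  48  45  37  57 105 114 104  52  33  40  43 106 176
  178 176]
 [115 114 148 178  50  47  41  29  36  84  91  85  31  31  39  46  69 177
  179 179]
 [201 204 203 201  53  52  40  54  55  54  54  54  55  55  49  52  89 183
  183 186]
 [202 205 203 202  49  52  35  38  45  74  79  73  39  38  41  52  94 191
  193 194]
 [202 203 201 200  48  55  36  50  59 104 115 104  49  42  40  54  95 195
  195 198]
 [203 203 203 203  48  54  35  49  59 104 114 104  45  43  38  53  97 198
  198 201]]
```

The knob top is centred at about (318,199), against a prediction of (319,201), so the estimate is good to about 1 mm. I'll descend and grip.

Emit:
step_arm(series=[-1,-0.7,-20,0,0,0,60,0,0,-25,0,0,0,60,0,0,-25,0,0,0,60,0,0,-25,0,0,0,60,0,0,-20,0,0,0,60,0,0,-14,0,0,0,60,0,0,0,0,0,0,60,0,0,0,0,0,0,60])

```text
clock: 10.35
eef_pos: [0.5533, 0.0219, 0.211]
tcp_rot: [2.475, 1.934, 0.002]
wrist_force: [-0.4, 0.1, 0.0]
grip_width: 0.06
grasp_force: 0.0
```

Emit:
step_arm(series=[0,0,0,0,0,0,10,0,0,0,0,0,0,10,0,0,0,0,0,0,10,0,0,0,0,0,0,10,0,0,0,0,0,0,10,0,0,0,0,0,0,10], newtons=45)

```text
clock: 11.1
eef_pos: [0.553, 0.0217, 0.2105]
tcp_rot: [2.476, 1.933, 0.001]
wrist_force: [1.2, -0.6, 2.8]
grip_width: 0.0151
grasp_force: 43.8
```

Gripped at 15 mm. Next I'll lift 10 mm with the matching 5.4° tilt about the bolt's pivot.

Emit:
step_arm(series=[0.1,0.4,2.5,-1.3,0.3,0,10,0.1,0.5,2.5,-1.3,0.3,0,10,0.1,0.4,2.5,-1.3,0.3,0,10,0.1,0.5,2.5,-1.3,0.3,0,10,0,0,0,0,0,0,10,0,0,0,0,0,0,10])

```text
clock: 11.85
eef_pos: [0.5532, 0.0243, 0.2202]
tcp_rot: [2.428, 1.897, -0.11]
wrist_force: [2.1, 1.8, -1.2]
grip_width: 0.0151
grasp_force: 43.8
```

The lift carries only the bolt's weight. Now I'll start drawing it back, gently at first.

Emit:
step_arm(series=[0.7,2.9,0,0,0,0,10,0.7,2.9,0,0,0,0,10,0.7,2.9,0,0,0,0,10,0,0,0,0,0,0,10])

```text
clock: 12.35
eef_pos: [0.5554, 0.0326, 0.2203]
tcp_rot: [2.428, 1.896, -0.111]
wrist_force: [0.8, -1.6, 0.4]
grip_width: 0.0147
grasp_force: 43.9
```

Emit:
step_arm(series=[0.8,3.4,0,0,0,0,10,0.8,3.4,0,0,0,0,10,0.8,3.4,0,0,0,0,10,0.8,3.4,0,0,0,0,10,0.8,3.4,0,0,0,0,10,0.8,3.4,0,0,0,0,10,0.2,1,0,0,0,0,10,0,0,0,0,0,0,10])

```text
clock: 13.35
eef_pos: [0.5604, 0.0541, 0.2203]
tcp_rot: [2.428, 1.897, -0.111]
wrist_force: [2.2, -1.6, 0.3]
grip_width: 0.0145
grasp_force: 43.9
```

The bolt is drawn 31 mm with under 3 N of resistance. Now I'll swing the gate on an arc about the hinge, first part.

Emit:
step_arm(series=[-7,1.8,0,0,0,-2.2,10,-7,2.1,0,0,0,-2.2,10,-6.9,2.4,0,0,0,-2.2,10,0,0,0,0,0,0,10])

```text
clock: 13.85
eef_pos: [0.5396, 0.0606, 0.2204]
tcp_rot: [2.536, 1.757, -0.115]
wrist_force: [4.4, -0.2, -1.3]
grip_width: 0.0149
grasp_force: 43.9
```

Emit:
step_arm(series=[-6.8,2.6,0,0,0,-2.2,10,-6.7,2.9,0,0,0,-2.2,10,-6.6,3.1,0,0,0,-2.2,10,-6.4,3.4,0,0,0,-2.2,10,-6.3,3.6,0,0,0,-2.2,10,-6.2,3.9,0,0,0,-2.2,10,-6,4.1,0,0,0,-2.2,10,0,0,0,0,0,0,10,0,0,0,0,0,0,10,0,0,0,0,0,0,10])

```text
clock: 15.1
eef_pos: [0.4955, 0.0835, 0.2205]
tcp_rot: [2.756, 1.406, -0.125]
wrist_force: [4.3, -1.0, -1.9]
grip_width: 0.0144
grasp_force: 43.9
```

```bash
python3 - <<'E'
from h import *
st(); c=snap('top','t2.png'); s=snap('scene','s2.png')
a=cv2.resize(c[0][145:275,225:415],None,fx=4,fy=4,interpolation=cv2.INTER_CUBIC)[:,:400]
b=cv2.resize(s[0][140:300,260:400],None,fx=3.25,fy=3.25,interpolation=cv2.INTER_CUBIC)[:,:400]
cv2.imwrite('pics/fin.png',np.hstack([cv2.resize(c[0][145:275,225:415],(400,274)),b[:274,:400]]) if 0 else np.hstack([cv2.resize(c[0][150:275,235:410],(400,286),interpolation=cv2.INTER_CUBIC),cv2.resize(s[0][150:265,255:415],(400,286),interpolation=cv2.INTER_CUBIC)]))
p=np.array(robot.state()['eef_pos'])[:2]-[.605,.24]; print(np.degrees(np.arctan2(p[1],p[0])),np.hypot(*p))
E
```

```text
{'clock': 15.1, 'eef_pos': [0.4955, 0.0835, 0.2205], 'tcp_rot': [2.7563, 1.4062, -0.1246], 'wrist_force': [4.3099, -0.9882, -1.9118], 'grip_width': 0.0144, 'grasp_force': 43.9227, 'joint_positions': [-0.7235, 0.2822, 0.5401, 1.954, -0.0929, 1.0115, -0.7716]}
-124.97255506765578 0.19109713800097647
```

View pics/fin.png

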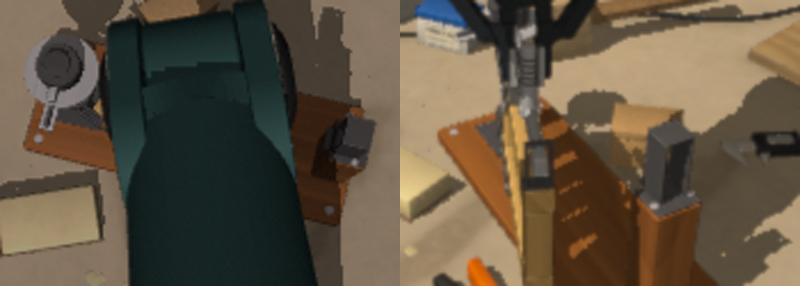

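The gate stands about 0.37 rad (21°) open and still, with the fingers holding the knob. The nose is clear of the keeper, the lug is still at the mark, and the loose objects look untouched. I'm handing in.

```bash
python3 -c "
from plant import job
print(job.hand_in())"
```

```text
the job is handed in; nothing more can be done
None
```

I've handed the job in; no verdict came back. By my last measurements the lug is on the locked mark, the bolt is drawn about 30 mm clear of the keeper, and the gripper holds the gate still at about 0.37 rad open; the block, clamp and carton look unmoved.

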